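Tip a rinsed incubation tray over the edge of the draining ramp

TASK

Turn the rinsed incubation tray over to drain. Rest it level, wells up and pointing down the slope, across the raised steel edge at the top of the draining ramp, in line with the lane that has the blotting card and with clearly more than half of it over the ramp, then let go so that it tips over the edge by itself and lands wells down, flat on the card. The edge has been set to some height by hand, so feel for it, touch it lightly and do not bear down on it or lever the tray round in your grip; leave the tray that is already draining and everything else where it is.

Things in the scene. Friction and masses are not known exactly. Their poses are not given: they have to be found in the camera images.
- tray: Rinsed incubation tray, white plastic, 112 mm long (x), 62 mm wide (y), 14 mm high, 3 mm walls and floor, four wells side by side open to its +z. About 90 g, balanced at its middle, both ends alike. Lies wells up on a grey mat 4 mm thick. Origin: centre of its closed underside. Grasp it across its width at mid-length, no fingertip lower than its underside, so that none hangs below it.
- drainer: Draining stand, fixed: a steel drip pan 280 mm (x) by 350 mm (y), 18 mm high, which carries the ramp and, over the ramp's high end, the raised edge. Origin: centre of the pan's underside, on the bench. Its +x is level and points down the slope, z is up. A tray let go level on the edge, its length along x and its middle 12 to 28 mm past the edge towards +x, turns over onto the ramp.
- edge_foot (a point): Point on the bench straight below the middle of the raised edge (85 mm to -x of the stand's origin, same axes). The edge: a stiff level steel roll 8 mm thick on a thin strip, 320 mm long along y, its ends on two posts; nothing on the stand is higher. Its top is set by hand 175 to 225 mm above the bench and not reported: find it by touch. The ramp straight below it is 73 mm up.
- ramp: Draining ramp, an aluminium sheet 224 mm long down the slope (x, +x downhill) and 236 mm wide (y), tilted 15 degrees; z is its normal. Origin: centre of its upper surface, 50 mm above the bench. A middle rib 4 mm wide, 8 mm high parts two lanes with centre lines at y = +58 and -58 mm; outer flanges 12 mm high; a stop 17 mm high closes the low end.
- card: Brown blotting card, 196 by 92 mm, 1.3 mm thick, fixed on the ramp along its free lane: y = +58 or -58 mm of the stand, it differs from start to start. Axes as the stand's (x level, downhill; z up). Origin: on the card's long centre line, on its top face, 48 mm to +x of the stand's origin.
- drained_tray: A second tray of the same kind, wells down in the other lane, already draining, lying against the stop. Leave it alone. Origin: middle of its upturned base.
- cover: A flat white cover plate, 64 mm by 114 mm and 4 mm thick, with a small bar on top 12 mm high in all; it lies on the mat about 65 mm or more from the tray's middle, on the side away from the robot. Leave it alone. Origin: centre of its underside.
- dish: A low glass dish, 72 mm across and 45 mm high, on the mat to the right of the tray. Leave it alone. Origin: centre of its underside.
- tube_rack: A white rack with capped tubes, 60 mm by 130 mm and 64 mm high, near the robot. Leave it alone. Origin: centre of its underside.
- wash_bottle: A white bottle with a red cap, 68 mm across and 190 mm high, at the right side. Leave it alone. Origin: centre of its underside.
- jar: A white jar with a red band, 96 mm across and 130 mm high, at the left. Leave it alone. Origin: centre of its underside.
- tip_box: A blue pipette tip box with a clear lid, 86 mm by 122 mm and 66 mm high, at the back. Leave it alone. Origin: centre of its underside.
Mind the look-alikes: they are no part of the job. What is shaped like the tray but orange is not meant.

How it is judged:
By the outcome, as a careful person would: the job done as asked, in the order asked, and still so for the second after the job is handed in, with the robot touching nothing.
It also fails if it takes over 40 s, if anything falls off the work surface, if the arm or the gripper's body presses on something with over 40 N, if the wrist force passes 120 N, or if a joint passes its speed limit or range.

ROBOT

A 6-joint arm with a two-finger parallel gripper is mounted at the origin on the work surface. World frame = base frame: x ahead of the robot, y to its left, z up, the work surface at z = 0. Lengths are in mm, angles in rad, forces in N, time in s.
With the tool pointing down it reaches from about 350 to 875 mm from the base axis. Payload 4.2 kg.
Tool frame: the origin (TCP) lies midway between the tips of the shut fingers; the grasp point (between the pads) lies 19 mm behind it; x points along the fingers, y is the direction in which the jaws open and shut, and the axes are right-handed (so a half turn about x gives the same grasp; the last joint's range is limited). The gripper opens to 85 mm and grips with 20 to 120 N. Pads are 22 mm wide; open, the fingers measure 114 mm over their backs; the gripper's body (76 mm by 85 mm) begins 54 mm behind the grasp point. The pads swing forward as they close: fully open they stand 13 mm farther back than shut.
Start: joints at [-1.023, 0.385, 0.008, 0, -1.194, -0.259], TCP at [178.017, -599.09, 231.312] pointing down, gripper open.
Joint ranges: [-3.14, 3.14], [-1.21, 2.06], [-1.07, 1.41], [-3.16, 2.05], [-2.99, -0.16], [-3.1, 3.1]. Speed limits (rad/s): [2.79, 2.79, 3.14, 3.14, 3.14, 3.14].

INTERFACE

Orientations are given as a unit quaternion [x, y, z, w].
In Python, from bench import readout, imaging, arm gives the robot as it stands.
- The arm moves only by the tool arm_command, never from a script. Its argument "increments" is a list of rows, each a list of 3 entries, a list of its own where there are three numbers: the turn, a rotation vector about the world's x, y, z in degrees, then the shift along the world's x, y, z in mm, then the closure, from 0 (fully open) to 1 (shut). In form: [[[ax, ay, az], [tx, ty, tz], fingers], ...]. A call has exactly 5 rows; each row is the pose to reach, as a shift and turn from the pose measured when the call began; what a row does not reach only later rows make up. A row lasts 1/10 s, in which the tool goes at most 50 mm and 8.59 degrees, less where a joint would pass 70% of its speed; a pose out of reach is approached as far as the arm can. A call with a gripper value outside its range is refused whole. The fingers move at their own pace and stop on an object; the grip force is fixed at half the most. Time passes only in rows, so rows that repeat a pose let the fingers close, or fill a call up. It gives the time, the measured TCP pose, the force and the opening at its end, in the units of the state.
- readout.read_state(): the state, without advancing time (a new reading comes with each control period).
- imaging.get_image(name): name is "scene" or "top" or "wrist"; returns (picture, depth): 480x640x3 uint8, blue, green, red; 480x640 float32, mm along the optical axis (not along the pixel's ray), 0 where there is no reading.
- imaging.camera_info(name): a dict with "vfov" (degrees; the focal length in pixels is half the picture's height over the tangent of half this angle, whatever the lens; pixels are square), "cx", "cy" (the principal point, pixels), "eye" and "rotation" of the camera in the world; the wrist camera has in their place "T_tool_cam" (4x4, takes a point from camera to tool coordinates, whose origin is the TCP and whose axes are the tool frame's). Camera axes: x right, y down, z forward; pixel columns grow to the right and rows downward; lengths in mm; the calibration is good to about 2 mm. A picture is of the moment at which its call begins: read the wrist's pose just before it. camera_info takes no time and is no camera call.
- arm.job_done(): hands the job in, once; it reports no verdict.
The state is a dict: "clock": time; "joints": joint angles; "joint_vel": joint speeds; "joint_efforts": joint torques, N m; "position": TCP position; "ee_rot": TCP orientation; "contact_force": force on the tool from outside, world axes, zero at the start; "wrist_torque": the same for the moment, N m; "gripper_width": finger opening in mm.
Only numpy, scipy, OpenCV 4.12 (cv2) and the standard library are available. Lean on these libraries where they do the work, as an engineer would, in place of code of your own. Each camera call takes 0.05 s, during which the arm holds its last target. There are 200 camera calls.

## Working session

There is one attempt and no reset: what is moved stays moved. The work goes in short steps, Python scripts to look and compute and a tool call to move; the robot and the scene stay as the last step left them, time stands still between calls to the robot, and variables do not carry over. Pictures are saved under pics/ and viewed, about 8 in all and at most 12, crops included, and the job is handed in when it is done.

Besides the shell and the picture viewer there is one more tool, called after "Request:" as a command line: name --argument value ..., lists and objects as JSON in quotes. arm_command: Moves the arm, as the interface text tells. Its arguments: {"type":"object","properties":{"increments":{"type":"array","items":{"type":"array"}}},"required":["increments"]}

```bash
ls; mkdir -p pics; cat > h.py <<'E'
import numpy as np, cv2
from bench import readout, imaging, arm
def cam(n, st=None):
    i=imaging.camera_info(n); f=240/np.tan(np.radians(i['vfov'])/2)
    if n=='wrist':
        from scipy.spatial.transform import Rotation as R
        Rt=R.from_quat(st['ee_rot']).as_matrix(); T=np.array(i['T_tool_cam'])
        Rm=Rt@T[:3,:3]; e=Rt@T[:3,3]+np.array(st['position'])
    else: Rm=np.array(i['rotation']); e=np.array(i['eye'])
    return f,i['cx'],i['cy'],e,Rm
def cloud(c,d):
    f,cx,cy,e,Rm=c; v,u=np.mgrid[:480,:640]
    p=np.stack([(u-cx)/f*d,(v-cy)/f*d,d],-1)
    return p@Rm.T+e
def ray(c,u,v,z):
    f,cx,cy,e,Rm=c; r=Rm@np.array([(u-cx)/f,(v-cy)/f,1]); return e+r*(z-e[2])/r[2]
E
python3 - <<'E'
from h import *
s=readout.read_state();print(s)
for n in ['scene','top']:
    im,d=imaging.get_image(n);cv2.imwrite(f'pics/{n}0.png',im);np.savez(f'{n}0.npz',im=im,d=d)
    print(imaging.camera_info(n))
print(imaging.camera_info('wrist'))
E
```

```text
pics
{'clock': 0.0, 'joints': array([-1.02341358e+00,  3.85558859e-01,  6.61989261e-03, -5.22338163e-04,
       -1.19398872e+00, -2.58617190e-01]), 'joint_vel': array([-0.0020186 , -0.00053273, -0.00013144,  0.00115817,  0.00105916,
        0.00018113]), 'joint_efforts': array([ 7.40970117e-04, -3.92290449e+01,  1.88402313e+01,  4.18630600e+00,
       -4.64642682e-03, -6.57788107e-06]), 'position': array([ 177.84776077, -598.54981029,  230.2144044 ]), 'ee_rot': array([-0.10091171,  0.69989628,  0.1024327 ,  0.69962102]), 'contact_force': array([-0.10704295,  0.28832012, -0.18633509]), 'wrist_torque': array([-0.02617359,  0.00010611, -0.02542115]), 'gripper_width': 85.41102450550441}
{'vfov': 48.39569574605266, 'cx': 314.92664154648713, 'cy': 247.2357434529991, 'eye': array([ 1198.69097866, -1171.51910701,   999.44651421]), 'rotation': array([ 0.85308836,  0.24138753, -0.11459634, -0.44815176])}
{'vfov': 57.00275447218368, 'cx': 317.63401179465774, 'cy': 236.7282902393244, 'eye': array([ 3.66003275e+02, -2.71910631e-01,  1.37029909e+03]), 'rotation': array([-0.69898864,  0.7127059 , -0.04671693,  0.03581491])}
{'vfov': 66.4653984445822, 'cx': 315.5669804701263, 'cy': 246.218430475384, 'T_tool_cam': array([[ 5.12447945e-04, -3.06806696e-01,  9.51771710e-01,
        -1.41717713e+02],
       [ 9.99999441e-01, -7.23506969e-04, -7.71639284e-04,
        -1.82196715e-01],
       [ 9.25357564e-04,  9.51771573e-01,  3.06806154e-01,
        -7.82952107e+01],
       [ 0.00000000e+00,  0.00000000e+00,  0.00000000e+00,
         1.00000000e+00]])}
```

View pics/top0.png

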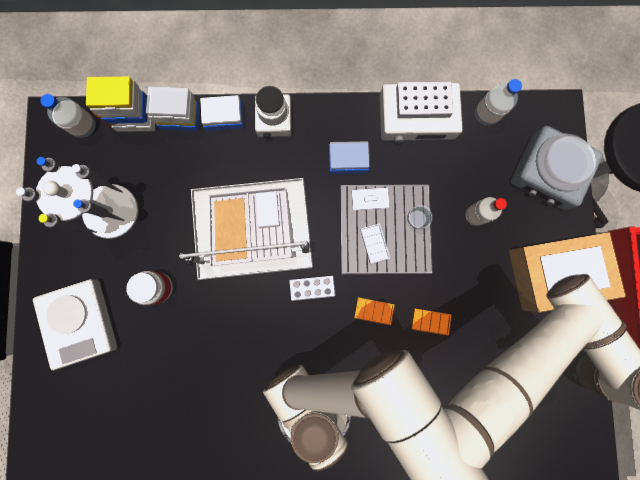

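View pics/scene0.png

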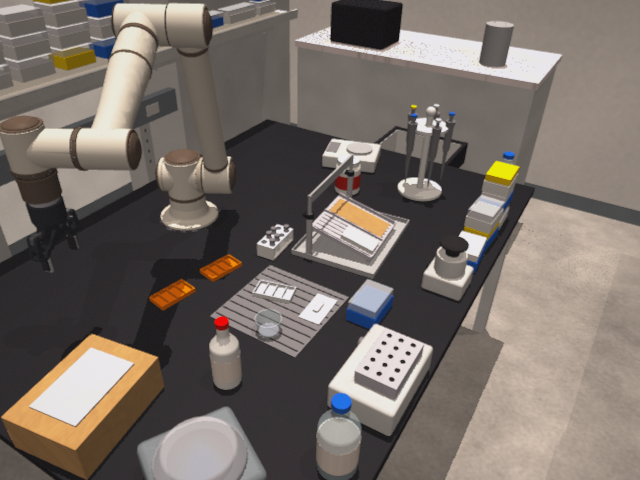

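```bash
python3 - <<'E'
s=open('h.py').read()
s=s.replace("Rm=np.array(i['rotation'])","Rm=Q(i['rotation'])").replace("def cam(","from scipy.spatial.transform import Rotation as R\nQ=lambda q:R.from_quat(q).as_matrix()\ndef cam(").replace("        from scipy.spatial.transform import Rotation as R\n","")
open('h.py','w').write(s)
E
python3 - <<'E'
from h import *
z=np.load('top0.npz');im,d=z['im'],z['d'];c=cam('top');P=cloud(c,d)
def at(n,u,v): print(n,ray(c,u,v,0).round(0),P[v,u].round(0))
for n,u,v in [('tray',374,243),('cover',362,200),('mat',350,260),('panTL',197,195),('panbot',215,272),('edgeL',182,257),('edgeR',306,246),('card',230,230),('drained',267,210),('rack',312,280),('bench',330,350)]: at(n,u,v)
hsv=cv2.cvtColor(im,cv2.COLOR_BGR2HSV)
# card
m=((hsv[...,0]>8)&(hsv[...,0]<25)&(hsv[...,1]>90)); m[:, :190]=0;m[:,260:]=0;m[:190]=0;m[270:]=0
pts=np.argwhere(m);print('card px',len(pts),pts.mean(0)); q=P[m];q=q[np.median(q,0)[2]>0] if 0 else q
print('cardrect',cv2.minAreaRect(q[:,:2].astype(np.float32)),q.mean(0))
# tray
m=((hsv[...,2]>150)&(hsv[...,1]<60)).astype(np.uint8);n,l,st,ce=cv2.connectedComponentsWithStats(m)
for k in range(1,n):
    if 340<ce[k][0]<432 and 185<ce[k][1]<275 and st[k,4]>30:
        uv=np.argwhere(l==k); w=np.array([ray(c,u,v,18) for v,u in uv]);print(st[k],ce[k],cv2.minAreaRect(w[:,:2].astype(np.float32)),P[l==k][:,2].mean())
big=cv2.resize(im[170:290,180:440],None,fx=3,fy=3,interpolation=cv2.INTER_CUBIC);cv2.imwrite('pics/crop.png',big)
E
```

```text
tray [ 504. -199.    0.] [ 502. -196.   18.]
cover [ 641. -166.    0.] [ 639. -164.   11.]
mat [ 452. -122.    0.] [ 451. -121.    7.]
panTL [666. 354.   0.] [664. 352.   6.]
panbot [423. 296.   0.] [423. 295.   4.]
edgeL [471. 398.   0.] [454. 334. 219.]
edgeR [498.  14.   0.] [482.  12. 166.]
card [553. 250.   0.] [546. 240.  52.]
drained [614. 134.   0.] [604. 129.  55.]
rack [392.  -3.   0.] [392.  -3.  46.]
bench [180. -54.   0.] [180. -54.   1.]
card px 1703 [228.21843805 229.8749266 ]
cardrect ((473.6216735839844, 184.83909606933594), (392.88714599609375, 170.38446044921875), 36.38241195678711) [550.93619098 239.45594007  58.7006678 ]
[ 341  185   91   88 6480] [383.87854938 228.47484568] ((547.5659790039062, -232.94302368164062), (275.8363952636719, 272.0891418457031), 89.0329818725586) 13.329545134614493
```

View pics/crop.png

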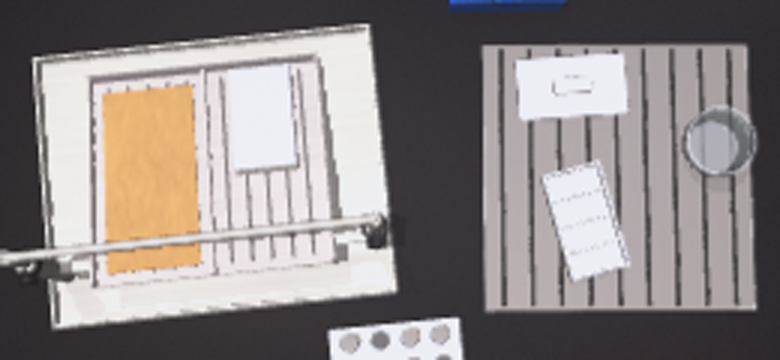

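```bash
python3 - <<'E'
from h import *
z=np.load('top0.npz');im,d=z['im'],z['d'];c=cam('top');P=cloud(c,d)
g=lambda x,y,h: ray(c,180+(x-1)/3,170+(y-1)/3,h)[:2]
pan=np.array([g(*p,18) for p in [(34,60),(370,26),(397,293),(54,327)]])
tray=np.array([g(*p,18) for p in [(542,175),(600,160),(631,266),(574,281)]])
for n,q in (('pan',pan),('tray',tray)):
    print(n,q.round(),'ctr',q.mean(0).round(1),'sides',np.linalg.norm(q-np.roll(q,-1,0),axis=1).round(),'up-axis yaw',np.degrees(np.arctan2(*((q[0]+q[1]-q[2]-q[3])[::-1]))),'side yaw',np.degrees(np.arctan2(*((q[0]+q[3]-q[1]-q[2])[::-1])))-90)
cd=np.array([g(*p,h) for p,h in [((103,94),28),((194,85),28),((201,265),77),((108,273),77)]]);print('card',cd.round(),cd.mean(0))
# roll heights from depth
for x,y in [(100,250),(150,246),(200,241),(250,235),(300,230)]:
    u,v=180+x//3,170+y//3
    w=P[v-3:v+4,u].reshape(-1,3);print(w[w[:,2].argmax()].round(0))
E
```

```text
pan [[679. 368.]
 [709.  19.]
 [431.  -4.]
 [403. 344.]] ctr [555.5 181.8] sides [350. 279. 349. 277.] up-axis yaw 4.810527221585887 side yaw 4.74505480495624
tray [[ 549. -155.]
 [ 564. -216.]
 [ 454. -244.]
 [ 439. -185.]] ctr [ 501.4 -199.9] sides [ 62. 114.  61. 114.] up-axis yaw 14.539137616228636 side yaw 13.52753522322132
card [[640. 294.]
 [648. 201.]
 [459. 187.]
 [453. 277.]] [549.77350451 239.74650327]
[468. 252. 228.]
[470. 208. 228.]
[472. 167. 225.]
[ 366.   -0. 1370.]
[483.  79. 226.]
```

```bash
python3 - <<'E'
from h import *
s=readout.read_state();M=Q(s['ee_rot']);print(M.round(3))
y=M[:,1];print('jaw yaw',np.degrees(np.arctan2(y[1],y[0])),'tool z dir',M[:,2])
E
```

```text
[[-0.001 -0.285  0.959]
 [ 0.002  0.959  0.285]
 [-1.     0.002 -0.   ]]
jaw yaw 106.53431566647012 tool z dir [ 9.58649429e-01  2.84589649e-01 -5.32463627e-05]
```

Request:
arm_command --increments '[[[0,0,-2.5],[323,398,-50],0],[[0,0,-2.5],[323,398,-50],0],[[0,0,-2.5],[323,398,-50],0],[[0,0,-2.5],[323,398,-50],0],[[0,0,-2.5],[323,398,-50],0]]'

```text
clock: 0.6
position: [335.3, -404.0, 206.1]
ee_rot: [-0.085, 0.702, 0.087, 0.702]
contact_force: [0.4, -0.8, -0.7]
gripper_width: 85.4
```

Request:
arm_command --increments '[[[0,0,0],[166,204,-26],0],[[0,0,0],[166,204,-26],0],[[0,0,0],[166,204,-26],0],[[0,0,0],[166,204,-26],0],[[0,0,0],[166,204,-26],0]]'

```text
clock: 1.1
position: [491.9, -210.5, 181.4]
ee_rot: [-0.085, 0.702, 0.087, 0.701]
contact_force: [1.3, -1.5, -0.5]
gripper_width: 85.3
```

Request:
arm_command --increments '[[[0,0,0],[0,0,0],0],[[0,0,0],[0,0,0],0],[[0,0,0],[0,0,0],0],[[0,0,0],[0,0,0],0],[[0,0,0],[0,0,0],0]]'

```text
clock: 1.6
position: [491.2, -211.6, 181.6]
ee_rot: [-0.085, 0.702, 0.087, 0.702]
contact_force: [0.2, 0.3, 0.7]
gripper_width: 85.4
```

```bash
python3 - <<'E'
from h import *
s=readout.read_state();print(s['clock'],s['position'],s['ee_rot'],s['contact_force'])
im,d=imaging.get_image('wrist');cv2.imwrite('pics/w1.png',im);np.savez('w1.npz',im=im,d=d,p=s['position'],q=s['ee_rot'])
E
```

```text
1.6 [ 491.18620113 -211.59510207  181.56547882] [-0.0847181   0.70218916  0.08650229  0.70161997] [0.20905792 0.31253758 0.71012255]
```

View pics/w1.png

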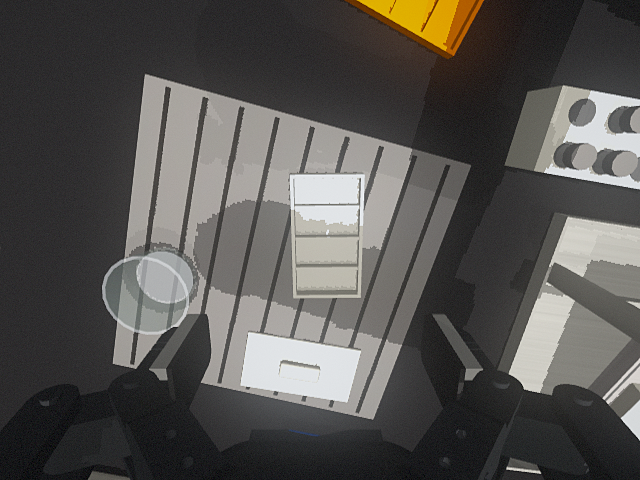

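```bash
cat >> h.py <<'E'
def rect(c,pts,z):
    q=np.array([ray(c,*p,z)[:2] for p in pts]); a=q[:2].mean(0)-q[2:].mean(0); b=q[[0,3]].mean(0)-q[[1,2]].mean(0)
    print(q.round(1).tolist(),'ctr',q.mean(0).round(1),'len',np.linalg.norm(a).round(1),np.linalg.norm(b).round(1),'yaw',np.degrees(np.arctan2(a[1],a[0])).round(2),np.degrees(np.arctan2(b[1],b[0])).round(2))
E
python3 - <<'E'
from h import *
z=np.load('w1.npz');c=cam('wrist',dict(position=z['p'],ee_rot=z['q']))
M=Q(z['q']);print('tool yaw',np.degrees(np.arctan2(M[1,2],M[0,2])))
rect(c,[(290,174),(366,173),(361,297),(294,297)],18)
P=cloud(c,z['d']);print(P[230,310],P[290,327],P[250,400])
E
```

```text
tool yaw 13.907894638265942
[[455.0, -242.2], [439.3, -181.6], [548.2, -154.6], [562.8, -214.3]] ctr [ 501.3 -198.2] len 111.8 62.0 yaw -165.78 -75.81
[ 501.00931749 -214.27348732    4.98331344] [ 553.51257282 -185.06688514    7.26972128] [ 500.24551988 -129.1370949     3.14563429]
```

Request:
arm_command --increments '[[[0,0,0.3],[10,13.4,-40],0],[[0,0,0.3],[10,13.4,-80],0],[[0,0,0.3],[10,13.4,-115],0],[[0,0,0.3],[10,13.4,-140],0],[[0,0,0.3],[10,13.4,-140],0]]'

```text
clock: 2.15
position: [498.3, -198.3, 38.3]
ee_rot: [-0.085, 0.705, 0.089, 0.699]
contact_force: [-0.6, 0.3, 0.2]
gripper_width: 85.3
```

Request:
arm_command --increments '[[[0,0,0],[3,0,0],0],[[0,0,0],[3,0,0],0],[[0,0,0],[3,0,0],0],[[0,0,0],[3,0,0],0],[[0,0,0],[3,0,0],0]]'

```text
clock: 2.65
position: [501.7, -198.4, 39.2]
ee_rot: [-0.085, 0.704, 0.088, 0.699]
contact_force: [0.2, -0.9, -0.9]
gripper_width: 85.4
```

```bash
cat >> h.py <<'E'
def tell():
    s=readout.read_state();M=Q(s['ee_rot']);print(s['clock'],s['position'].round(1),'yaw',np.degrees(np.arctan2(M[1,2],M[0,2])).round(2),'tool x',M[:,0].round(4),'F',s['contact_force'].round(2),'T',s['wrist_torque'].round(3),'w',round(s['gripper_width'],1))
E
python3 -c "
from h import *
tell();tell()"
```

```text
2.65 [ 501.7 -198.4   39.2] yaw 14.12 tool x [-0.0073  0.0034 -1.    ] F [ 0.19 -0.93 -0.89] T [ 0.039  0.028 -0.02 ] w 85.4
2.65 [ 501.7 -198.4   39.2] yaw 14.12 tool x [-0.0073  0.0034 -1.    ] F [ 0.19 -0.93 -0.89] T [ 0.039  0.028 -0.02 ] w 85.4
```

Request:
arm_command --increments '[[[-0.2,-0.4,0],[-0.4,0,-15],0],[[-0.2,-0.4,0],[-0.4,0,-26],0],[[-0.2,-0.4,0],[-0.4,0,-34],0],[[-0.2,-0.4,0],[-0.4,0,-38],0],[[-0.2,-0.4,0],[-0.4,0,-38],0]]'

```text
clock: 3.15
position: [501.0, -198.3, 0.5]
ee_rot: [-0.087, 0.702, 0.087, 0.701]
contact_force: [-0.8, 0.4, 0.3]
gripper_width: 85.2
```

```bash
python3 -c "
from h import *
tell()"
```

```text
3.15 [ 5.010e+02 -1.983e+02  5.000e-01] yaw 14.12 tool x [-0.0018  0.     -1.    ] F [-0.81  0.36  0.3 ] T [-0.006 -0.015 -0.009] w 85.2
```

Good: level, centred. Raise by 1 mm and close.

Request:
arm_command --increments '[[[0,0,0],[0,0,0.8],0.5],[[0,0,0],[0,0,0.8],1],[[0,0,0],[0,0,0.8],1],[[0,0,0],[0,0,0.8],1],[[0,0,0],[0,0,0.8],1]]'

```text
clock: 3.65
position: [501.7, -198.4, 2.2]
ee_rot: [-0.087, 0.702, 0.087, 0.702]
contact_force: [0.2, 0.5, 5.9]
gripper_width: 60.2
```

Request:
arm_command --increments '[[[0,0,0],[0,0,0],1],[[0,0,0],[0,0,0],1],[[0,0,0],[0,0,0],1],[[0,0,0],[0,0,0],1],[[0,0,0],[0,0,0],1]]'

```text
clock: 4.15
position: [501.6, -198.4, 2.2]
ee_rot: [-0.087, 0.702, 0.087, 0.702]
contact_force: [-1.0, 1.7, 2.1]
gripper_width: 60.6
```

```bash
python3 -c "
from h import *
tell()
im,d=imaging.get_image('wrist');cv2.imwrite('pics/w2.png',im)"
```

```text
4.15 [ 501.6 -198.4    2.2] yaw 14.14 tool x [-3.e-04 -3.e-04 -1.e+00] F [-1.01  1.71  2.1 ] T [ 0.267  0.15  -0.029] w 60.6
```

View pics/w2.png

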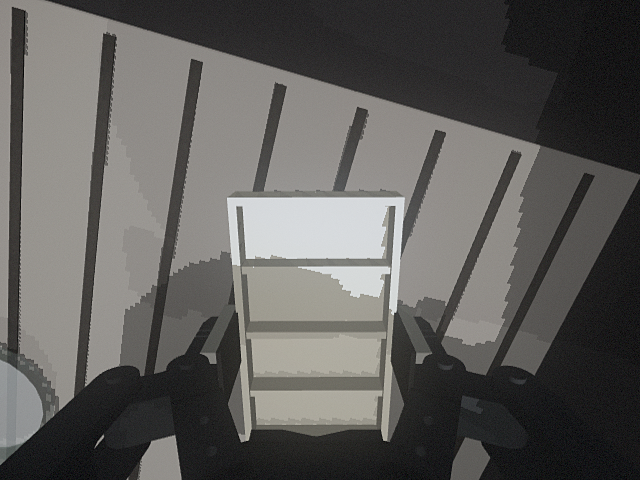

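Request:
arm_command --increments '[[[0,0,0],[0,0,20],1],[[0,0,0],[0,0,65],1],[[0,0,0],[0,0,115],1],[[0,0,0],[0,0,165],1],[[0,0,0],[0,0,215],1]]'

```text
clock: 4.7
position: [500.8, -198.2, 218.5]
ee_rot: [-0.087, 0.702, 0.087, 0.701]
contact_force: [0.9, 0.1, -1.6]
gripper_width: 60.2
```

Request:
arm_command --increments '[[[0,0,0],[0,20,25],1],[[0,0,-2],[0,60,48],1],[[0,0,-5],[-3,105,48],1],[[0,0,-7],[-6,150,48],1],[[0,0,-9.4],[-8,195,48],1]]'

```text
clock: 5.2
position: [491.8, -1.8, 266.0]
ee_rot: [-0.028, 0.707, 0.029, 0.706]
contact_force: [1.2, 0.0, -1.6]
gripper_width: 60.0
```

```bash
python3 -c "
from h import *
tell()"
```

```text
5.2 [491.8  -1.8 266. ] yaw 4.59 tool x [-2.2e-03  8.0e-04 -1.0e+00] F [ 1.19  0.   -1.57] T [ 0.025 -0.1   -0.004] w 60.0
```

Request:
arm_command --increments '[[[0,0,0.2],[-1,45,0],1],[[0,0,0.2],[-2,90,0],1],[[0,0,0.2],[-4,140,0],1],[[0,0,0.2],[-5,190,0],1],[[0,0,0.2],[-6,236,0],1]]'

```text
clock: 5.7
position: [485.0, 236.3, 265.2]
ee_rot: [-0.03, 0.708, 0.03, 0.705]
contact_force: [0.8, -0.5, -0.5]
gripper_width: 60.3
```

Request:
arm_command --increments '[[[0,0,0],[0,0,0],1],[[0,0,0],[0,0,0],1],[[0,0,0],[0,0,0],1],[[0,0,0],[0,0,0],1],[[0,0,0],[0,0,0],1]]'

```text
clock: 6.2
position: [485.1, 235.1, 265.4]
ee_rot: [-0.029, 0.708, 0.029, 0.705]
contact_force: [-0.5, 0.2, -1.3]
gripper_width: 60.6
```

```bash
python3 -c "
from h import *
tell()
s=readout.read_state()
im,d=imaging.get_image('wrist');cv2.imwrite('pics/w3.png',im);np.savez('w3.npz',im=im,d=d,p=s['position'],q=s['ee_rot'])
im,d=imaging.get_image('scene');cv2.imwrite('pics/s3.png',im)"
```

```text
6.2 [485.1 235.1 265.4] yaw 4.73 tool x [-3.e-03  5.e-04 -1.e+00] F [-0.53  0.19 -1.31] T [0.016 0.006 0.022] w 60.6
```

View pics/w3.png

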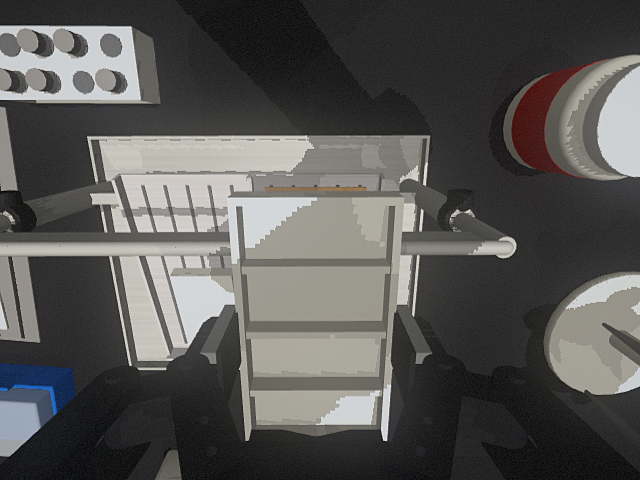

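```bash
python3 - <<'E'
from h import *
z=np.load('w3.npz');c=cam('wrist',dict(position=z['p'],ee_rot=z['q']));P=cloud(c,z['d']);im=z['im'].astype(int).sum(2)
d=z['d']
for u in (60,100,150,200,420,440,480):
    col=slice(225,268); near=np.nanmin(np.where(d[col,u]>0,d[col,u],1e9)); v=np.where((d[col,u]>0)&(d[col,u]<near+12))[0]+225
    vc=(v[0]+v[-1])/2; print(u,v[0],v[-1],'d',near.round(1),'maxz pt',P[v,u][P[v,u][:,2].argmax()].round(1),[ray(c,u,vc,h)[:2].round(1).tolist() for h in (205,217)], 'width mm',((v[-1]-v[0]+1)*np.median(d[v,u])/c[0]).round(1))
a=np.array([np.cos(np.radians(4.78)),np.sin(np.radians(4.78))]);print('tcp stand-x offset', (z['p'][:2]-[555.5,181.8])@a, (z['p'][:2]-[555.5,181.8])@[-a[1],a[0]])
E
```

```text
60 242 256 d 192.6 maxz pt [481.1  99.1 224.4] [[485.7, 85.8], [481.1, 94.3]] width mm 7.9
100 242 255 d 192.5 maxz pt [477.  120.5 224.5] [[483.5, 109.0], [479.0, 116.1]] width mm 7.4
150 242 255 d 191.1 maxz pt [473.9 147.3 225.8] [[481.2, 138.0], [476.8, 143.3]] width mm 7.4
200 241 255 d 192.7 maxz pt [473.8 172.9 224.7] [[478.5, 166.9], [474.3, 170.6]] width mm 7.9
420 241 255 d 192.4 maxz pt [464.  288.3 224.3] [[468.1, 294.3], [464.5, 290.4]] width mm 8.0
440 241 255 d 192.1 maxz pt [462.9 298.5 225.2] [[467.2, 305.9], [463.6, 301.3]] width mm 8.0
480 241 254 d 191.9 maxz pt [459.6 319.2 224.9] [[465.0, 329.0], [461.6, 323.0]] width mm 7.4
tcp stand-x offset -65.67683841321391 58.95144782295446
```

Request:
arm_command --increments '[[[0,-0.15,0.1],[2,-0.8,-8],1],[[0,-0.15,0.1],[2,-0.8,-18],1],[[0,-0.15,0.1],[2,-0.8,-27],1],[[0,-0.15,0.1],[2,-0.8,-33],1],[[0,-0.15,0.1],[2,-0.8,-33],1]]'

```text
clock: 6.8
position: [486.5, 234.2, 230.9]
ee_rot: [-0.03, 0.707, 0.029, 0.705]
contact_force: [-0.1, -0.4, -1.3]
gripper_width: 60.3
```

Request:
arm_command --increments '[[[0,0,0],[0,0,-0.5],1],[[0,0,0],[0,0,-1],1],[[0,0,0],[0,0,-1.5],1],[[0,0,0],[0,0,-2],1],[[0,0,0],[0,0,-2],1]]'

```text
clock: 7.3
position: [486.6, 234.2, 229.0]
ee_rot: [-0.03, 0.707, 0.03, 0.706]
contact_force: [-0.7, 0.8, -0.4]
gripper_width: 59.9
```

```bash
python3 -c "
from h import *
tell()"
```

```text
7.3 [486.6 234.2 229. ] yaw 4.85 tool x [-0.0025 -0.001  -1.    ] F [-0.68  0.76 -0.4 ] T [ 0.016 -0.026 -0.052] w 59.9
```

Request:
arm_command --increments '[[[0,-0.1,0],[0,0,-0.5],1],[[0,-0.1,0],[0,0,-1],1],[[0,-0.1,0],[0,0,-1.5],1],[[0,-0.1,0],[0,0,-1.5],1],[[0,-0.1,0],[0,0,-1.5],1]]'

```text
clock: 7.8
position: [486.6, 234.2, 227.5]
ee_rot: [-0.03, 0.707, 0.03, 0.706]
contact_force: [-0.7, -0.5, -2.1]
gripper_width: 60.6
```

```bash
python3 -c "
from h import *
tell()"
```

```text
7.8 [486.6 234.2 227.5] yaw 4.85 tool x [-8.0e-04 -1.1e-03 -1.0e+00] F [-0.66 -0.52 -2.07] T [-0.03   0.049 -0.053] w 60.6
```

Request:
arm_command --increments '[[[0,0,0],[0,0,-0.5],1],[[0,0,0],[0,0,-1],1],[[0,0,0],[0,0,-1],1],[[0,0,0],[0,0,-1],1],[[0,0,0],[0,0,-1],1]]'

```text
clock: 8.3
position: [486.6, 234.2, 226.5]
ee_rot: [-0.03, 0.707, 0.03, 0.706]
contact_force: [0.4, 0.2, -1.6]
gripper_width: 60.6
```

```bash
python3 -c "
from h import *
tell()"
```

```text
8.3 [486.6 234.2 226.5] yaw 4.85 tool x [-8.0e-04 -1.1e-03 -1.0e+00] F [ 0.41  0.24 -1.57] T [-0.036 -0.043 -0.036] w 60.6
```

Request:
arm_command --increments '[[[0,0,0],[0,0,-0.5],1],[[0,0,0],[0,0,-1],1],[[0,0,0],[0,0,-1],1],[[0,0,0],[0,0,-1],1],[[0,0,0],[0,0,-1],1]]'

```text
clock: 8.8
position: [486.6, 234.2, 225.5]
ee_rot: [-0.03, 0.707, 0.03, 0.706]
contact_force: [-0.6, 0.3, -0.3]
gripper_width: 60.4
```

```bash
python3 -c "
from h import *
tell()"
```

```text
8.8 [486.6 234.2 225.5] yaw 4.85 tool x [-8.e-04 -1.e-03 -1.e+00] F [-0.65  0.3  -0.28] T [0.005 0.024 0.   ] w 60.4
```

Request:
arm_command --increments '[[[0,0,0],[0,0,-0.5],1],[[0,0,0],[0,0,-1],1],[[0,0,0],[0,0,-1],1],[[0,0,0],[0,0,-1],1],[[0,0,0],[0,0,-1],1]]'

```text
clock: 9.3
position: [486.6, 234.3, 224.5]
ee_rot: [-0.03, 0.707, 0.03, 0.706]
contact_force: [-0.0, 0.6, -0.5]
gripper_width: 60.0
```

```bash
python3 -c "
from h import *
tell()"
```

```text
9.3 [486.6 234.3 224.5] yaw 4.85 tool x [-7.e-04 -1.e-03 -1.e+00] F [-0.01  0.61 -0.51] T [ 0.026  0.026 -0.089] w 60.0
```

Request:
arm_command --increments '[[[0,0,0],[0,0,-0.5],1],[[0,0,0],[0,0,-1],1],[[0,0,0],[0,0,-1],1],[[0,0,0],[0,0,-1],1],[[0,0,0],[0,0,-1],1]]'

```text
clock: 9.8
position: [486.6, 234.2, 223.5]
ee_rot: [-0.03, 0.707, 0.03, 0.706]
contact_force: [0.1, -0.4, -1.3]
gripper_width: 60.6
```

```bash
python3 -c "
from h import *
tell()"
```

```text
9.8 [486.6 234.2 223.5] yaw 4.85 tool x [-7.0e-04 -1.1e-03 -1.0e+00] F [ 0.11 -0.45 -1.34] T [-0.006  0.01  -0.037] w 60.6
```

Request:
arm_command --increments '[[[0,0,0],[0,0,-0.5],1],[[0,0,0],[0,0,-1],1],[[0,0,0],[0,0,-1],1],[[0,0,0],[0,0,-1],1],[[0,0,0],[0,0,-1],1]]'

```text
clock: 10.3
position: [486.7, 234.3, 222.8]
ee_rot: [-0.03, 0.707, 0.03, 0.706]
contact_force: [-1.1, -0.2, 1.3]
gripper_width: 60.3
```

```bash
python3 -c "
from h import *
tell()"
```

```text
10.3 [486.7 234.3 222.8] yaw 4.85 tool x [-4.e-04 -8.e-04 -1.e+00] F [-1.08 -0.21  1.3 ] T [0.025 0.213 0.007] w 60.3
```

Request:
arm_command --increments '[[[0,0,0],[0,0,0],0],[[0,0,0],[0,0,0],0],[[0,0,0],[0,0,0],0],[[0,0,0],[0,0,15],0],[[0,0,0],[0,0,50],0]]'

```text
clock: 10.8
position: [485.1, 233.3, 270.2]
ee_rot: [-0.032, 0.709, 0.028, 0.704]
contact_force: [1.8, 0.3, 0.7]
gripper_width: 85.4
```

Request:
arm_command --increments '[[[0,0,0],[0,0,50],0],[[0,0,0],[0,0,90],0],[[0,0,0],[-20,0,100],0],[[0,0,0],[-40,0,100],0],[[0,0,0],[-40,0,100],0]]'

```text
clock: 11.3
position: [443.8, 233.2, 371.4]
ee_rot: [-0.031, 0.708, 0.029, 0.704]
contact_force: [0.4, -0.5, 0.1]
gripper_width: 85.3
```

```bash
python3 -c "
from h import *
tell()
s=readout.read_state()
im,d=imaging.get_image('wrist');np.savez('w4.npz',im=im,d=d,p=s['position'],q=s['ee_rot'])
im2,d=imaging.get_image('scene');np.savez('s4.npz',im=im2,d=d)
a=cv2.resize(im,(400,300));b=cv2.resize(im2[150:290,240:440],None,fx=2.8,fy=2.8,interpolation=cv2.INTER_CUBIC)[:,:400]
b=cv2.resize(im2[150:285,240:420],(400,300),interpolation=cv2.INTER_CUBIC);cv2.imwrite('pics/f4.png',np.hstack([a,b]))"
```

```text
11.3 [443.8 233.2 371.4] yaw 4.9 tool x [-0.0054 -0.0033 -1.    ] F [ 0.39 -0.5   0.05] T [ 0.017 -0.088 -0.021] w 85.3
```

View pics/f4.png

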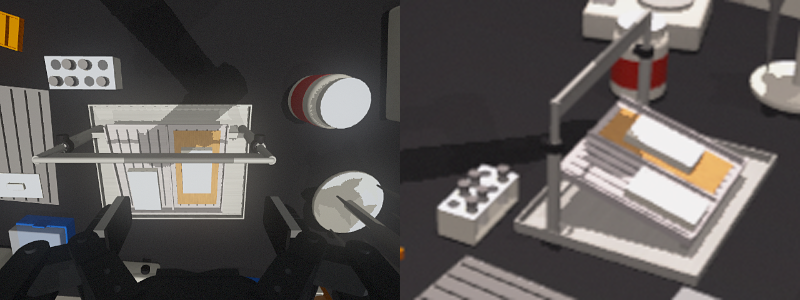

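Request:
arm_command --increments '[[[0,0,0],[0,0,20],0],[[0,0,0],[0,0,20],0],[[0,0,0],[0,0,20],0],[[0,0,0],[0,0,20],0],[[0,0,0],[0,0,20],0]]'

```text
clock: 11.9
position: [445.0, 233.2, 389.3]
ee_rot: [-0.032, 0.709, 0.028, 0.704]
contact_force: [-0.5, -0.9, 0.2]
gripper_width: 85.2
```

```bash
python3 - <<'E'
from h import *
s=readout.read_state()
def ana(im,d,s):
    c=cam('wrist',s);P=cloud(c,d);h=cv2.cvtColor(im,cv2.COLOR_BGR2HSV)
    m=((h[...,2]>185)&(h[...,1]<40)&(P[...,2]>35)&(P[...,2]<110)).astype(np.uint8)
    m=cv2.morphologyEx(m,cv2.MORPH_OPEN,np.ones((5,5)))
    n,l,st,ce=cv2.connectedComponentsWithStats(m)
    a=np.radians(4.8);S=np.array([[np.cos(a),np.sin(a),0],[-np.sin(a),np.cos(a),0],[0,0,1]])
    for k in range(1,n):
        if st[k,4]>1500:
            q=(P[l==k]-[555.5,181.8,0])@S.T; A=np.c_[q[:,:2],np.ones(len(q))];x,_,_,_=np.linalg.lstsq(A,q[:,2],rcond=None)
            print(ce[k].round(),st[k],'stand ctr',q.mean(0).round(1),'rect',cv2.minAreaRect(q[:,:2].astype(np.float32)),'slope deg',np.degrees(np.arctan(x[:2])).round(1),'rms',(A@x-q[:,2]).std().round(2))
z=np.load('w4.npz');ana(z['im'],z['d'],dict(position=z['p'],ee_rot=z['q']))
im,d=imaging.get_image('wrist');print();ana(im,d,s)
cv2.imwrite('pics/w5.png',im[150:400,120:440]);
z=np.load('s4.npz')['im'];b,_=imaging.get_image('scene');print('scene diff in stand',cv2.absdiff(z,b)[150:285,290:420].max())
E
```

```text
[135. 115.] [  72   90  112   53 2424] stand ctr [-202.3 -158.5   44.3] rect ((-200.0461883544922, -167.7336883544922), (130.95669555664062, 59.07688903808594), 89.51781463623047) slope deg [ 0.1 -0. ] rms 1.14
[315. 285.] [ 291  262   48   47 2166] stand ctr [12.3 58.3 62.9] rect ((14.254642486572266, 58.650482177734375), (77.27538299560547, 62.85426712036133), 0.3086603879928589) slope deg [-15.   -0.1] rms 0.84
[231. 304.] [ 203  275   54   61 2716] stand ctr [ 47.2 -58.1  51.9] rect ((51.00360107421875, -61.19767379760742), (68.80384063720703, 108.70085144042969), 89.86847686767578) slope deg [-14.8   1.1] rms 1.7

[143. 114.] [  82   92  108   50 2227] stand ctr [-203.2 -159.1   44.3] rect ((-200.3418731689453, -167.32839965820312), (58.38365173339844, 130.75439453125), 0.0023441228549927473) slope deg [ 0. -0.] rms 0.99
[316. 278.] [ 293  254   46   50 2231] stand ctr [10.5 58.2 63.3] rect ((12.413719177246094, 58.70671081542969), (83.1192398071289, 62.812530517578125), 0.25434553623199463) slope deg [-14.9  -0.1] rms 0.86
[235. 299.] [ 208  270   52   60 2583] stand ctr [ 47.5 -58.2  51.8] rect ((51.28653335571289, -61.136573791503906), (108.88980865478516, 68.7743911743164), 0.1691288948059082) slope deg [-14.8   1.2] rms 1.78
scene diff in stand 74
```

View pics/w5.png

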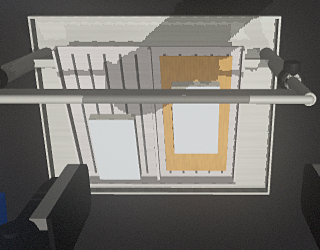

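```bash
python3 -c "
from h import *
print(arm.job_done())"
```

```text
the job is handed in; nothing more can be done
None
```

The tray was turned over as asked and now lies wells down on the blotting card. The job was handed in at about 12 s of the 40 s allowed.

**What I did:** I gripped the tray across its width at mid-length and turned it into line with the card lane (the +58 mm one). I then lowered it level, in 1 mm steps, with its middle about 20 mm past the raised edge. Contact came with the tray's underside about 224 mm up, at roughly 2–3 N. I let go, it tipped over by itself, and I withdrew the gripper upwards.

**Last checks:**
- **Tray:** its base is up and it lies in the card lane at y = 58 mm. Its slope is 15.0° and 14.9° in two readings, matching the ramp, with no sideways tilt.
- **Drained tray:** it looks unchanged in its lane, lying against the stop.
- **Robot:** it is clear of everything and the gripper is open.

**Disagreements:**
- **Position of the edge:** two camera estimates differed by about 2–3 mm. I aimed between them, and both kept the tray within the 12–28 mm range.
- **Settling:** the last two scene pictures differ inside the stand, probably from the arm's moving shadow. The tray's measured middle also moved about 2 mm between the last two readings, because part of it was in shadow. Neither looked like the tray moving, but I did not take a further picture to confirm it.

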